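# Scan the repaired control unit out

### The job

Book the repaired control unit out of the workshop: it is the one with four round push buttons, not the similar one with a rotary knob. Take the cordless scanner out of its desk stand, point it squarely at the middle of the code label on that unit's sloping front with its nose about 100 mm from the label, and hold it steady there for a full second. Then lower the scanner gently, nose down and fully home, into its stand and let go, without reading the other unit's label or pushing the units or the hand tools that lie among them.

Things in the scene. Friction and masses are not known exactly. Their poses are not given: they have to be found in the camera images.
- scanner: cordless pistol scanner, 0.2 kg, at first nose down in its stand. Reads by itself (no trigger), any way round about its axis. Origin: middle of the window in the flat nose face; z points back along the head, so it looks along -z; handle to -x. Nose hood 46 (x) x 62 (y) x 30 mm; head 48 (x) x 46 (y) mm, flat sides across y, from z = 38 to 118 mm, cap to 120.
- scanner_grip (a point): point inside the scanner's head, on its axis, 85 mm behind the nose face: a place to grip, across the flat sides 46 mm apart along y. Same axes as the scanner. The head ends 35 mm farther back. The centre of mass lies about 23 mm nearer the nose and 7 mm towards the handle.
- scanner_butt (a point): free end of the scanner's handle, at (-115, 0, 100) mm in its frame. The handle, 30 mm wide (y) and 30 thick, leaves the head at z = 80 mm and leans 12 degrees back.
- scanner_spot (a point): the point that the scanner looks at: on its axis, 100 mm ahead of the nose window (z = -100 mm in the scanner's frame).
- stand: dark desk stand, fixed: foot plate 115 x 110 x 10 mm and on it a rectangular cup, 54 (x) x 70 (y) mm inside, 4 mm walls, flared mouth up to 59 mm above the desk. Origin: under the cup's middle, at desk height; z up. The seated scanner's nose rests on the cup's floor, 12 mm above this origin, head upright, 4 mm play each way, handle over the rim to -x.
- button_unit: the repaired unit: sloping-front grey metal case on rubber feet, loose, 1.1 kg, 140 deep (x) x 170 wide (y) x 74 mm high. Origin: middle of its underside. The panel faces -x and rises at 30 degrees from the 26 mm high front edge. On it a code label (-y half) and, on the +y half, four round push buttons, 25 mm across, in a square.
- button_unit_label: the code label on the unit with the four buttons: the one to read. White, 44 mm square, with a black square code. Origin: its middle, 49 mm above the desk, at (-26, -38, 49) mm in the unit's frame. z points squarely out of the panel (30 degrees from vertical, towards the unit's -x), y along the panel's width, x up the slope.
- knob_unit: another unit, not to be read: sloping-front grey metal case on rubber feet, loose, 1.1 kg, 140 deep (x) x 170 wide (y) x 74 mm high. Origin: middle of its underside. The panel faces -x and rises at 30 degrees from the 26 mm high front edge. On it a code label (-y half) and, on the +y half, one rotary knob, 42 mm across, 20 high.
- knob_unit_label: the code label on the unit with the rotary knob, not to be read. White, 44 mm square, with a black square code. Origin: its middle, 49 mm above the desk, at (-26, -38, 49) mm in the unit's frame. z points squarely out of the panel (30 degrees from vertical, towards the unit's -x), y along the panel's width, x up the slope.
- utility_knife: bystander: closed utility knife lying on the desk, 155 x 22 x 17 mm, origin under its middle, length along x.
- screwdriver: bystander: screwdriver lying on the desk, about 190 mm long, along its x, handle to -x, 26 mm thick.
Things that resemble listed ones, but are neither listed nor needed, are in the scene too. Leave any purple look-alike of the stand alone.

How it is judged:
On the way, in this order (a step that is already met when the one before it is completed fails the run):
1. the scanner is held in the gripper, lifted clear of its stand (z of scanner in the frame of stand above 0.07 m and contact force between the fingers and scanner above 1 N), for 0.1 s.
2. the held scanner looks at the four-button unit's label, nose 60 to 140 mm off, within 17 degrees of square and 18 mm of its middle each way, and is still for 0.8 s (x of scanner_spot in the frame of button_unit_label between -0.018 and 0.018 m and y of scanner_spot in the frame of button_unit_label between -0.018 and 0.018 m and z of scanner in the frame of button_unit_label between 0.06 and 0.14 m and angle between the z axis of scanner and the z axis of button_unit_label, either way round below 0.3 rad and linear speed of scanner below 0.025 m/s and angular speed of scanner below 0.2 rad/s and contact force between the fingers and scanner above 1 N), for 0.8 s.
3. the scanner is lowered home in the stand while still held (not dropped in) (x of scanner in the frame of stand between -0.012 and 0.012 m and y of scanner in the frame of stand between -0.012 and 0.012 m and z of scanner in the frame of stand below 0.019 m and angle between scanner's own z axis and vertical below 0.2 rad and contact force between the fingers and scanner above 0.5 N), for 0.05 s.
At the end, for the whole second after the job is handed in: The scanner stands nose down in its stand, released and at rest: its nose face within 7 mm of the cup's floor, within 12 mm of the cup's middle, upright within 0.2 rad; both units, the knife and the screwdriver are within 20 mm of where they started (x of scanner in the frame of stand between -0.012 and 0.012 m and y of scanner in the frame of stand between -0.012 and 0.012 m and z of scanner in the frame of stand below 0.019 m and angle between scanner's own z axis and vertical below 0.2 rad and linear speed of scanner below 0.025 m/s and angular speed of scanner below 0.2 rad/s and distance of each of button_unit, knob_unit, utility_knife, screwdriver from where it was at the start of the episode below 0.02 m); the robot touches nothing.
It fails at once if the unit with the rotary knob is read: the scanner steadily looks at its label (x of scanner_spot in the frame of knob_unit_label between -0.018 and 0.018 m and y of scanner_spot in the frame of knob_unit_label between -0.018 and 0.018 m and z of scanner in the frame of knob_unit_label between 0.06 and 0.14 m and angle between the z axis of scanner and the z axis of knob_unit_label, either way round below 0.3 rad and linear speed of scanner below 0.025 m/s and angular speed of scanner below 0.2 rad/s).
It fails at once if one of the units, the knife or the screwdriver is pushed more than 20 mm (distance of any of button_unit, knob_unit, utility_knife, screwdriver from where it was at the start of the episode above 0.02 m).
It fails at once if the scanner is knocked hard against a unit (contact force between scanner and button_unit above 10 N or contact force between scanner and knob_unit above 10 N).
It also fails if it takes over 56 s, if anything falls off the work surface, if the arm or the gripper's body presses on something with over 40 N, if the wrist force passes 120 N, or if a joint passes its speed limit or range.

### The arm

A 6-joint arm with a two-finger parallel gripper is mounted at the origin on the work surface. World frame = base frame: x ahead of the robot, y to its left, z up, the work surface at z = 0. Lengths are in m, angles in rad, forces in N, time in s.
With the tool pointing down it reaches from about 0.3 to 0.875 m from the base axis. Payload 6.4 kg.
Tool frame: the origin (TCP) lies at the centre of the arm's flange, where the gripper is bolted on; the fingertips stand 173 mm ahead of it and the grasp point (between the pads) lies 155 mm ahead of it (ctrl.pinch_z is the distance from the TCP to the grasp point, in m); z points along the fingers, y is the direction in which the jaws open and shut (so a half turn about z gives the same grasp; the last joint's range is limited). The gripper opens to 85 mm and grips with 20 to 120 N. Pads are 22 mm wide; open, the fingers measure 114 mm over their backs; the gripper's body (76 mm by 85 mm) begins 54 mm behind the grasp point. The pads swing forward as they close: fully open they stand 13 mm farther back than shut.
Start: joints at [1.119, 0.181, 1.607, -0, 1.354, -0.206], TCP at [0.14, 0.558, 0.405] pointing down, gripper open.
Joint ranges: [-2.99, 2.99], [-0.89, 2.07], [0.3, 2.58], [-1.14, 4.28], [0, 2.63], [-3.12, 3.12]. Speed limits (rad/s): [2.57, 2.57, 3.01, 3.14, 3.14, 3.14].

### API

Orientations are given as a unit quaternion [w, x, y, z].
In Python, from bench import ctrl gives the robot as it stands.
- The arm moves only by the tool drive_tool, never from a script. Its argument "commands" is a list that holds one entry, the list of rows, each a list of 7 numbers: the shift along the tool's x, y, z in units of 50 mm (1.0 is 50 mm), then the turn, a rotation vector about the tool's x, y, z in units of 8 degrees (1.0 is 8 degrees), then the closure in counts, from 0 (fully open) to 255 (shut). A call has 1 to 10 rows; each row shifts and turns the commanded pose from where the row before left it, along the tool's axes as they then stand; what a row does not reach is not made up. A row lasts 1/10 s, in which the tool goes at most 50 mm and 8.59 degrees, less where a joint would pass 70% of its speed; a pose out of reach is approached as far as the arm can. A call is refused whole if a number of a shift passes 1 or a number of a turn 1, either way. A call with a gripper value outside its range is refused whole. The fingers move at their own pace and stop on an object; the grip force is fixed at half the most. Time passes only in rows, so rows that do not move let the fingers close. It gives the time, the measured TCP pose, the force and the opening at its end, in the units of the state.
- ctrl.get_obs(): the state, without advancing time (a new reading comes with each control period).
- ctrl.camera(name): name is "side" or "top"; returns a dict with "pixels" (384x512x3 uint8, red, green, blue), "depth" (384x512 float32, m along the optical axis (not along the pixel's ray), 0 where there is no reading), "intrinsics" (3x3 intrinsics, pixels), "R" (3x3) and "t" (3): a world point X has camera coordinates R X + t. Camera axes: x right, y down, z forward; pixel columns grow to the right and rows downward; lengths in m; the calibration is good to about 2 mm. A picture is of the moment at which its call begins.
- ctrl.hand_in(): hands the job in, once; it reports no verdict.
The state is a dict: "time_s": time; "q": joint angles; "dq": joint speeds; "joint_efforts": joint torques, N m; "eef_pos": TCP position; "eef_rot": TCP orientation; "wrist_force": force on the tool from outside, world axes, zero at the start; "torque": the same for the moment, N m; "opening": opening from 0.0 (shut) to 1.0 (fully open).
Only numpy, scipy, OpenCV 4.12 (cv2) and the standard library are available. Lean on these libraries where they do the work, as an engineer would, in place of code of your own. Each camera call takes 0.05 s, during which the arm holds its last target. There are 200 camera calls.

## Working session

There is one attempt and no reset: what is moved stays moved. The work goes in short steps, Python scripts to look and compute and a tool call to move; the robot and the scene stay as the last step left them, time stands still between calls to the robot, and variables do not carry over. Pictures are saved under pics/ and viewed, about 8 in all and at most 12, crops included, and the job is handed in when it is done.

Besides the shell and the picture viewer there is one more tool, called after "Request:" as name([rows], argument=value, ...), one row to a line, values as JSON. drive_tool: Moves the arm, as the interface text tells. Its arguments: {"type":"object","properties":{"commands":{"type":"array","items":{"type":"array","items":{"type":"array","items":{"type":"number"}}}}},"required":["commands"]}

```bash
mkdir -p pics; python3 - <<'E'
from bench import ctrl
import cv2,numpy as np
o=ctrl.get_obs();print(o)
for n in("top","side"):
    c=ctrl.camera(n);np.savez(f"{n}0.npz",**c)
    cv2.imwrite(f"pics/{n}0.png",cv2.resize(c["pixels"][:,:,::-1],(800,600),interpolation=cv2.INTER_CUBIC))
    print(n,c["intrinsics"],c["R"],c["t"])
E
```

```text
{'time_s': 0.0, 'q': array([ 1.11867248e+00,  1.81557717e-01,  1.60800984e+00,  9.96129059e-07,
        1.35379998e+00, -2.06295431e-01]), 'dq': array([-0.00080571,  0.00041995,  0.00025615, -0.00027203,  0.00018569,
       -0.00023592]), 'joint_efforts': array([-5.82515368e-04, -4.44868505e+01, -3.51335084e+01, -1.84967962e-04,
        8.94570840e-03,  8.08685343e-06]), 'eef_pos': array([0.1397991 , 0.5574851 , 0.40377362]), 'eef_rot': array([-2.87365515e-04,  1.22605006e-01,  9.92455150e-01, -8.39626313e-04]), 'wrist_force': array([ 0.4555028 , -0.81819527, -0.01489423]), 'torque': array([-0.01407996,  0.02908655, -0.02080317]), 'opening': 1.0037570402267921}
top [[362.98842846   0.         265.31651771]
 [  0.         362.98842846 194.04637881]
 [  0.           0.           1.        ]] [[ 1.10303760e-02 -9.99937430e-01  1.86183548e-03]
 [-9.87107258e-01 -1.11861412e-02 -1.59668817e-01]
 [ 1.59679653e-01 -7.66242315e-05 -9.87168882e-01]] [-0.01983664  0.38106855  0.86369872]
side [[455.80651728   0.         259.72182268]
 [  0.         455.80651728 193.1577987 ]
 [  0.           0.           1.        ]] [[ 8.20748634e-01 -5.71289471e-01  1.38501959e-04]
 [-2.88404459e-01 -4.14548354e-01 -8.63117912e-01]
 [ 4.93147591e-01  7.08362903e-01 -5.05002426e-01]] [-0.3179856   0.14734263  1.08412405]
```

View pics/top0.png

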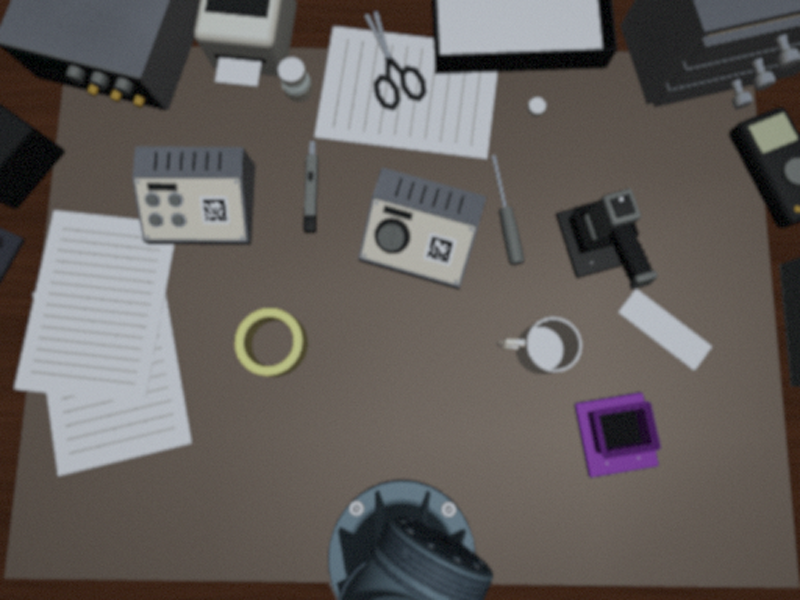

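View pics/side0.png

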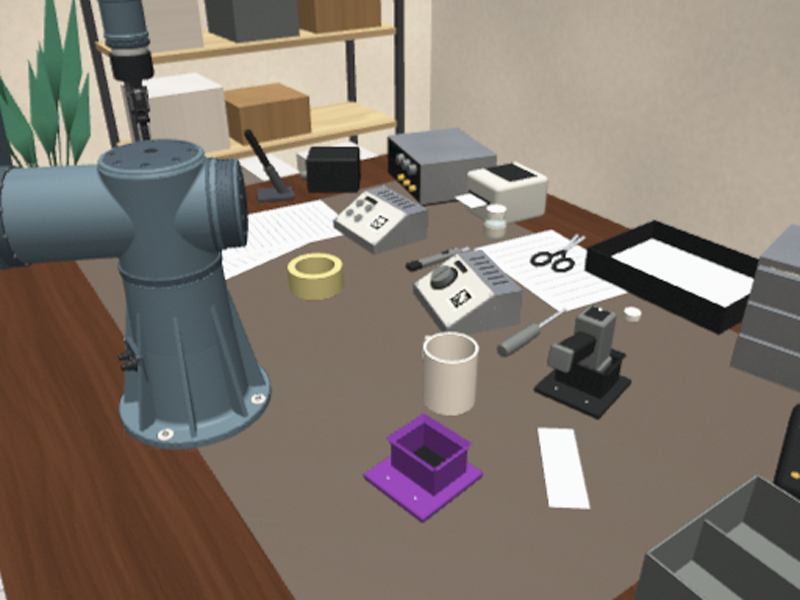

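The top picture shows the four-button unit at (195,195), its label at (214,210), and the knob unit at (420,228). The scanner in its black stand is at (612,230), with its cap at (622,205) and its butt at (640,275). The knife is at (310,190) and the screwdriver at (508,210). The purple decoy stand is at (620,435), and a mug stands at (550,345). The side picture agrees. Next I measure.

```bash
cat > h.py <<'E'
import numpy as np,cv2
def cloud(c):
    K,R,t=c["intrinsics"],c["R"],c["t"];d=c["depth"]
    v,u=np.mgrid[:d.shape[0],:d.shape[1]]
    P=np.stack([(u-K[0,2])*d/K[0,0],(v-K[1,2])*d/K[1,1],d],-1)
    X=(P-t)@R; X[d==0]=np.nan
    return X
E
cat > m.py <<'E'
from h import *
T=np.load("top0.npz");S=np.load("side0.npz");XT,XS=cloud(T),cloud(S)
g=cv2.cvtColor(T["pixels"],cv2.COLOR_RGB2GRAY)
for n,(u,v) in dict(button=(137,134),knob=(282,159)).items():
    s=np.s_[v-14:v+15,u-14:u+15]
    m=g[s]<90
    n_,lab,st,cen=cv2.connectedComponentsWithStats(cv2.dilate(m.astype(np.uint8),np.ones((3,3))))
    k=lab[14,14] if lab[14,14] else 1+np.argmin(np.hypot(*(cen[1:]-14).T))
    mm=(lab==k)
    P=XT[s][mm]; P=P[~np.isnan(P[:,0])]
    rect=cv2.minAreaRect((P[:,:2]*1000).astype(np.float32))
    Q=XT[v-10:v+11,u-10:u+11].reshape(-1,3);Q=Q[~np.isnan(Q[:,0])];c=Q.mean(0)
    w=np.linalg.svd(Q-c)[2][2];w*=np.sign(w[2])
    print(n,"label",P.mean(0).round(4),rect,"normal",w.round(3),"tilt",np.degrees(np.arccos(w[2])).round(1),"res",np.std((Q-c)@w).round(4))
    # side view of same region: unit points
    for nm,X in(("T",XT),("S",XS)):
        q=X[(np.hypot(X[...,0]-P[:,0].mean(),X[...,1]-P[:,1].mean())<.018)&(X[...,2]>.02)]
        c=q.mean(0);w=np.linalg.svd(q-c)[2][2];w*=np.sign(w[2]);print("  ",nm,len(q),c.round(4),w.round(3))
    # top deck (z~74mm) outline
    q=XT[(abs(XT[...,2]-.074)<.006)&(np.hypot(XT[...,0]-P[:,0].mean()-.06,XT[...,1]-P[:,1].mean())<.2)]
    print("  deck",len(q),q.mean(0).round(4),cv2.minAreaRect((q[:,:2]*1000).astype(np.float32)))
for nm,X in(("T",XT),("S",XS)):
    b=(X[...,0]>.3)&(X[...,0]<.65)&(X[...,1]<-.28)&(X[...,1]>-.6)
    for lo,hi in((.12,.14),(.128,.15),(.05,.063),(.007,.013)):
        q=X[b&(X[...,2]>lo)&(X[...,2]<hi)]
        if len(q)>3:print(nm,lo,hi,len(q),q.mean(0).round(4),cv2.minAreaRect((q[:,:2]*1000).astype(np.float32)))
print(XT[130,398],XT[176,410])
for p in((131,398),(131,402),(180,411),(178,408)):print(p,XT[p[0],p[1]].round(4))
E
python3 m.py
```

```text
button label [0.525  0.2919 0.0501] ((525.0418701171875, 292.111572265625), (13.998191833496094, 32.46241760253906), 82.28214263916016) normal [-0.503  0.001  0.864] tilt 30.2 res 0.0016
   T 189 [0.5249 0.2919 0.0498] [-0.498 -0.009  0.867]
   S 66 [0.5257 0.2921 0.048 ] [-0.555 -0.05   0.831]
  deck 1908 [0.5963 0.341  0.0736] ((666.1505126953125, 306.1064758300781), (234.09292602539062, 265.2614440917969), 7.658650875091553)
knob label [ 0.4647 -0.0543  0.0506] ((465.0782775878906, -53.510467529296875), (35.903873443603516, 31.597713470458984), 74.0816650390625) normal [-0.475  0.137  0.869] tilt 29.6 res 0.0015
   T 188 [ 0.4646 -0.0544  0.0505] [-0.472  0.158  0.867]
   S 94 [ 0.4644 -0.0545  0.0487] [-0.473  0.15   0.868]
  deck 1873 [ 0.5325 -0.0328  0.0739] ((517.6382446289062, -29.218788146972656), (169.56719970703125, 102.11793518066406), 73.75849151611328)
T 0.12 0.14 645 [ 0.4783 -0.3193  0.1287] ((466.62750244140625, -323.7746887207031), (138.00286865234375, 45.3398551940918), 15.909795761108398)
T 0.128 0.15 403 [ 0.5008 -0.3137  0.1315] ((467.3531494140625, -323.816864
[... 459 characters left out ...]
5.31786346435547), 16.522445678710938)
S 0.128 0.15 193 [ 0.5031 -0.3172  0.1308] ((468.9057312011719, -326.2532958984375), (133.08255004882812, 43.16163635253906), 16.263395309448242)
S 0.05 0.063 230 [ 0.5104 -0.3386  0.0558] ((515.6785278320312, -330.9695739746094), (74.17511749267578, 50.73582077026367), 15.91675853729248)
S 0.007 0.013 647 [ 0.4795 -0.3377  0.0099] ((543.6690673828125, -413.11358642578125), (116.10365295410156, 339.1585998535156), 29.648536682128906)
[ 0.5138121  -0.31182979  0.13252242] [ 0.40959274 -0.33511854  0.127896  ]
(131, 398) [ 0.511  -0.3112  0.134 ]
(131, 402) [ 0.5117 -0.3209  0.1321]
(180, 411) [ 0.4012 -0.3381  0.1249]
(178, 408) [ 0.4052 -0.3308  0.1271]
```

```bash
python3 - <<'E'
import numpy as np,cv2
T=np.load("top0.npz")["pixels"][:,:,::-1];S=np.load("side0.npz")["pixels"][:,:,::-1]
a=cv2.resize(T[105:195,340:440],(500,450),interpolation=cv2.INTER_CUBIC)
b=cv2.resize(S[185:275,335:415],(300,338),interpolation=cv2.INTER_CUBIC)
o=np.zeros((450,800,3),np.uint8);o[:,:500]=a;o[:338,500:]=b
cv2.imwrite("pics/scan.png",o)
E
```

```text
(no output)
```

View pics/scan.png

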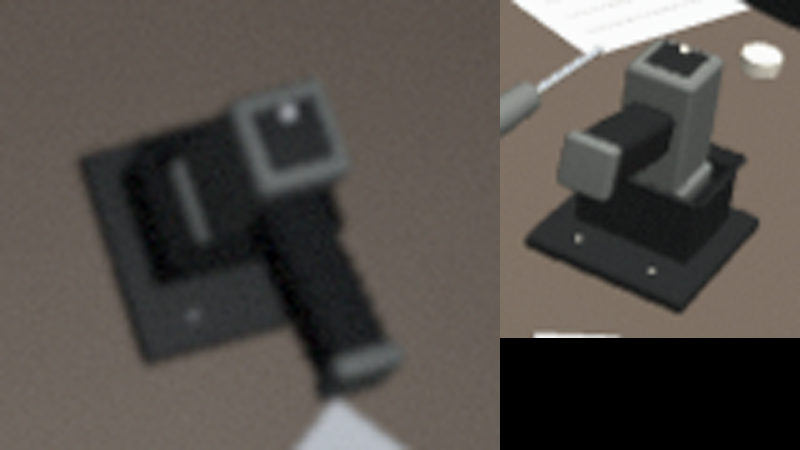

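The crop shows the scanner seated upright, cap at (290,130) and handle running down to the butt at (365,360). Both cameras put the head at about (0.510, -0.3125) with yaw about 16°. The label is at (0.525, 0.292, 0.049) and its normal tilts 30° as specified. Next I write a small planner that converts poses into rows.

```bash
cat > plan.py <<'E'
import numpy as np
from scipy.spatial.transform import Rotation as Ro
def rot(q): return Ro.from_quat(q,scalar_first=True)
def frame(z,y):  # tool rotation from z axis and approx y axis
    z=np.array(z,float);z/=np.linalg.norm(z);y=np.array(y,float);y-=z*(y@z);y/=np.linalg.norm(y)
    return Ro.from_matrix(np.c_[np.cross(y,z),y,z])
def rows(p,R,p1,R1,n,grip,turn=None,dec=2):
    """n rows from pose p,R to p1,R1; turn = rotvec in tool frame if given"""
    p=np.array(p,float);w=(R.inv()*R1).as_rotvec() if turn is None else np.array(turn)
    out=[]
    for k in range(n):
        s=R.inv().apply((np.array(p1)-p)/(n-k))/.05
        r=(R.inv()*R1).as_rotvec() if turn is None else None
        t=(r/(n-k) if turn is None else w/n)/np.radians(8)
        s,t=np.round(s,dec),np.round(t,dec)
        out.append([*s.tolist(),*t.tolist(),grip])
        p=p+R.apply(s*.05);R=R*Ro.from_rotvec(t*np.radians(8))
    print(np.abs(np.array(out)[:,:6]).max());
    for i in range(0,n,10):print(str(out[i:i+10]).replace(" ","").replace("-0.0,","0,").replace(".0,",","))
    return p,R
def yv(deg): return [np.cos(np.radians(deg)),np.sin(np.radians(deg)),0]
E
python3 - <<'E'
from plan import *
from bench import ctrl
o=ctrl.get_obs();p,R=o["eef_pos"],rot(o["eef_rot"])
p,R=rows(p,R,[.45,.13,.42],None,10,0,[0,0,np.radians(75)])
p,R=rows(p,R,[.51,-.3125,.40],None,10,0,[0,0,np.radians(75)])
print(p,R.as_matrix().round(3))
E
```

```text
1.05
[[-0.81,-0.68,-0.03,0,0,0.94,0],[-0.89,-0.57,-0.03,0,0,0.94,0],[-0.96,-0.44,-0.03,0,0,0.94,0],[-1.01,-0.32,-0.03,0,0,0.94,0],[-1.04,-0.18,-0.03,0,0,0.94,0],[-1.05,-0.04,-0.03,0,0,0.94,0],[-1.05,0.09,-0.03,0,0,0.94,0],[-1.03,0.23,-0.03,0,0,0.94,0],[-0.99,0.37,-0.04,0,0,0.94,0],[-0.94,0.49,-0.03,0,0,0.94,0]]
0.94
[[-0.89,0.11,0.04,0,0,0.94,0],[-0.86,0.22,0.04,0,0,0.94,0],[-0.83,0.34,0.04,0,0,0.94,0],[-0.78,0.44,0.04,0,0,0.94,0],[-0.71,0.54,0.04,0,0,0.94,0],[-0.63,0.63,0.04,0,0,0.94,0],[-0.55,0.7,0.04,0,0,0.94,0],[-0.45,0.77,0.04,0,0,0.94,0],[-0.35,0.82,0.04,0,0,0.94,0],[-0.23,0.87,0.05,0,0,0.94,0]]
[ 0.51022712 -0.31261877  0.39985298] [[ 0.964  0.268 -0.001]
 [ 0.268 -0.964 -0.001]
 [-0.001  0.001 -1.   ]]
```

Request:
drive_tool([
  [[-0.7, -0.58, -0.03, 0, 0, 0.8, 0], [-0.77, -0.5, -0.03, 0, 0, 0.8, 0], [-0.83, -0.4, -0.03, 0, 0, 0.8, 0], [-0.87, -0.3, -0.03, 0, 0, 0.8, 0], [-0.9, -0.19, -0.03, 0, 0, 0.8, 0], [-0.92, -0.08, -0.03, 0, 0, 0.8, 0], [-0.92, 0.03, -0.03, 0, 0, 0.8, 0], [-0.91, 0.14, -0.03, 0, 0, 0.8, 0], [-0.88, 0.25, -0.03, 0, 0, 0.8, 0], [-0.85, 0.36, -0.03, 0, 0, 0.8, 0]],
])

```text
time_s: 1.1
eef_pos: [0.4274, 0.1972, 0.4196]
eef_rot: [-0.0, 0.632, 0.775, 0.0]
wrist_force: [0.1, 0.6, 0.2]
opening: 1.001
```

```bash
python3 - <<'E'
from plan import *
from bench import ctrl
o=ctrl.get_obs();p,R=o["eef_pos"],rot(o["eef_rot"]);print(p,o["q"],R.as_matrix().round(3))
p,R=rows(p,R,[.51,-.3125,.36],frame([0,0,-1],yv(-74)),13,0)
E
```

```text
[0.42739786 0.19718522 0.41962422] [ 1.79268154e-01 -7.26407338e-02  1.84201953e+00  1.13020583e-04
  1.37227882e+00 -2.40237902e-02] [[-0.202  0.979 -0.   ]
 [ 0.979  0.202  0.   ]
 [ 0.    -0.    -1.   ]]
0.83
[[-0.79,-0.03,0.09,0,0,0.82,0],[-0.79,0.06,0.09,0,0,0.82,0],[-0.78,0.15,0.09,0,0,0.82,0],[-0.76,0.23,0.09,0,0,0.82,0],[-0.73,0.32,0.09,0,0,0.83,0],[-0.69,0.4,0.09,0,0,0.82,0],[-0.63,0.48,0.09,0,0,0.83,0],[-0.58,0.55,0.09,0,0,0.82,0],[-0.51,0.61,0.09,0,0,0.83,0],[-0.43,0.66,0.1,0,0,0.82,0]]
[[-0.36,0.71,0.09,0,0,0.83,0],[-0.27,0.75,0.1,0,0,0.82,0],[-0.18,0.77,0.09,0,0,0.83,0]]
```

Request:
drive_tool([
  [[-0.79, -0.03, 0.09, 0, 0, 0.82, 0], [-0.79, 0.06, 0.09, 0, 0, 0.82, 0], [-0.78, 0.15, 0.09, 0, 0, 0.82, 0], [-0.76, 0.23, 0.09, 0, 0, 0.82, 0], [-0.73, 0.32, 0.09, 0, 0, 0.83, 0], [-0.69, 0.4, 0.09, 0, 0, 0.82, 0], [-0.63, 0.48, 0.09, 0, 0, 0.83, 0], [-0.58, 0.55, 0.09, 0, 0, 0.82, 0], [-0.51, 0.61, 0.09, 0, 0, 0.83, 0], [-0.43, 0.66, 0.1, 0, 0, 0.82, 0]],
])

```text
time_s: 2.1
eef_pos: [0.4919, -0.1944, 0.3737]
eef_rot: [-0.0, 0.952, 0.307, -0.0]
wrist_force: [0.4, 0.9, 0.1]
opening: 1.0
```

Request:
drive_tool([
  [[-0.36, 0.71, 0.09, 0, 0, 0.83, 0], [-0.27, 0.75, 0.1, 0, 0, 0.82, 0], [-0.18, 0.77, 0.09, 0, 0, 0.83, 0], [0, 0, 0, 0, 0, 0, 0], [0, 0, 0, 0, 0, 0, 0]],
])

```text
time_s: 2.6
eef_pos: [0.5113, -0.3108, 0.3592]
eef_rot: [-0.001, 0.99, 0.141, -0.001]
wrist_force: [-0.5, 0.0, 0.7]
opening: 0.998
```

```bash
python3 - <<'E'
from plan import *
from h import *
from bench import ctrl
c=ctrl.camera("side");np.savez("side1.npz",**c)
cv2.imwrite("pics/s1.png",cv2.resize(c["pixels"][100:320,280:500,::-1],(660,660),interpolation=cv2.INTER_CUBIC)[:600])
o=ctrl.get_obs();p,R=o["eef_pos"],rot(o["eef_rot"]);print(p,o["q"],R.as_matrix().round(3))
# stand from merged before-clouds
X=np.vstack([cloud(np.load(f"{n}0.npz")).reshape(-1,3) for n in("top","side")])
X=X[np.hypot(X[:,0]-.51,X[:,1]+.33)<.11]
for lo,hi in((.05,.063),(.007,.013)):
    q=X[(X[:,2]>lo)&(X[:,2]<hi)];print(len(q),cv2.minAreaRect((q[:,:2]*1000).astype(np.float32)))
r=rows(p,R,[.51,-.3125,.25],frame([0,0,-1],yv(-74)),5,0)
E
```

```text
[ 0.5114503  -0.30990704  0.35944327] [-7.43131500e-01  2.74080928e-01  1.58938189e+00  3.20623441e-04
  1.27997836e+00  5.43616045e-01] [[ 0.96   0.28  -0.001]
 [ 0.28  -0.96   0.001]
 [-0.001 -0.002 -1.   ]]
492 ((510.0047607421875, -312.4866943359375), (74.27800750732422, 89.053955078125), 16.52937889099121)
1273 ((498.98834228515625, -316.15533447265625), (120.55699157714844, 112.8031005859375), 16.134159088134766)
0.44
[[-0.01,0.01,0.44,0,0,0.01,0],[-0.01,0.01,0.44,0,0,0.01,0],[-0.01,0.01,0.44,0,0,0,0],[-0.01,0.01,0.43,-0.01,0,0.01,0],[0,0,0.44,0,0.01,0,0]]
```

View pics/s1.png

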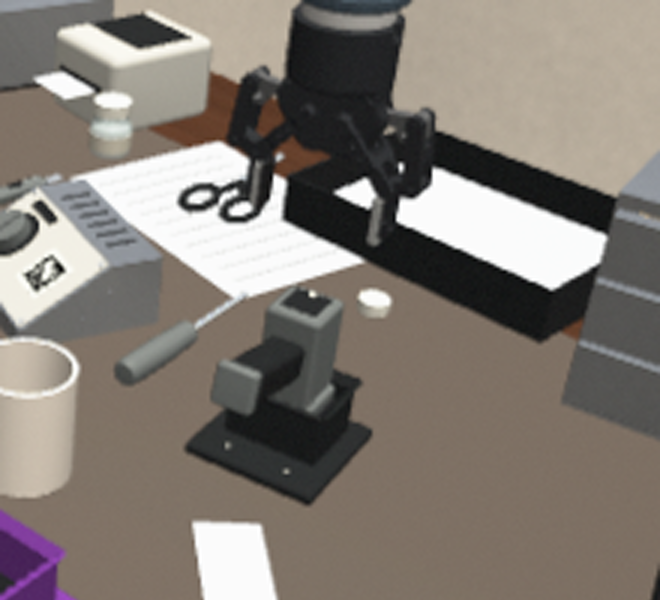

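The picture shows the open gripper above the scanner, fingers at (260,190) and (380,215) on either side of the cap at (310,300). The cup rim fit gives (0.510, -0.3125) at yaw 16.5°, which matches the scanner. I descend and grip.

Request:
drive_tool([
  [[-0.02, 0.02, 0.43, 0, 0, 0.02, 0], [-0.02, 0.02, 0.43, 0, 0, 0, 0], [-0.01, 0.01, 0.43, 0, 0, 0, 0], [0, 0, 0.43, 0, 0, 0, 0], [0, 0, 0.43, 0, 0, 0, 0], [0, 0, 0, 0, 0, 0, 0], [0, 0, 0, 0, 0, 0, 0]],
])

```text
time_s: 3.35
eef_pos: [0.5102, -0.3123, 0.2531]
eef_rot: [-0.0, 0.99, 0.141, -0.0]
wrist_force: [0.2, 0.2, 0.9]
opening: 1.003
```

Request:
drive_tool([
  [[0, 0, 0, 0, 0, 0, 60], [0, 0, 0, 0, 0, 0, 120], [0, 0, 0, 0, 0, 0, 200], [0, 0, 0, 0, 0, 0, 255], [0, 0, 0, 0, 0, 0, 255], [0, 0, 0, 0, 0, 0, 255], [0, 0, 0, 0, 0, 0, 255], [0, 0, 0, 0, 0, 0, 255]],
])

```text
time_s: 4.15
eef_pos: [0.5105, -0.3136, 0.2541]
eef_rot: [0.001, 0.99, 0.14, 0.001]
wrist_force: [0.4, 2.7, 7.0]
opening: 0.528
```

```bash
python3 - <<'E'
from plan import *
from h import *
from bench import ctrl
c=ctrl.camera("side");np.savez("side2.npz",**c)
cv2.imwrite("pics/s2.png",cv2.resize(c["pixels"][120:280,320:440,::-1],(450,600),interpolation=cv2.INTER_CUBIC)[:600])
o=ctrl.get_obs();p,R=o["eef_pos"],rot(o["eef_rot"]);print(p,o["q"],o["wrist_force"],o["torque"],o["opening"],R.as_matrix().round(3))
E
```

```text
[ 0.51051449 -0.31362476  0.25409766] [-7.48857300e-01  4.04961232e-01  1.65338057e+00  3.07726820e-04
  1.08113266e+00  5.41163090e-01] [-0.19088551  1.2755312   6.28375973] [0.18687116 0.03737848 0.00846615] 0.5343564038612051 [[ 0.961  0.277  0.002]
 [ 0.277 -0.961 -0.001]
 [ 0.001  0.002 -1.   ]]
```

View pics/s2.png

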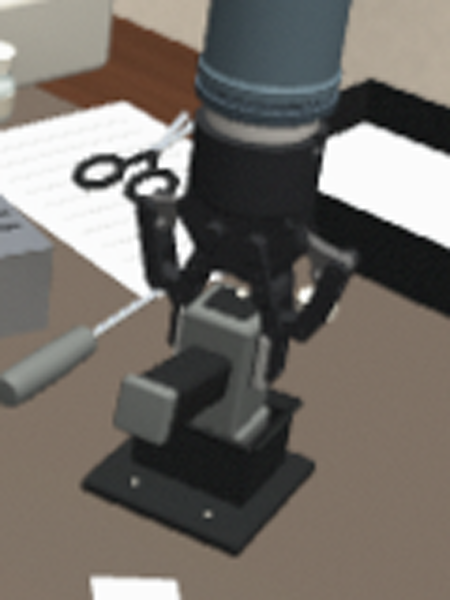

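The picture shows the pads on the head's flat sides at (215,330), and an opening of about 45 mm fits the 46 mm head. I lift straight up.

Request:
drive_tool([
  [[0, 0, -0.1, 0, 0, 0, 255], [0, 0, -0.3, 0, 0, 0, 255], [0, 0, -0.5, 0, 0, 0, 255], [0, 0, -0.6, 0, 0, 0, 255], [0, 0, -0.6, 0, 0, 0, 255], [0, 0, -0.6, 0, 0, 0, 255], [0, 0, -0.5, 0, 0, 0, 255], [0, 0, -0.3, 0, 0, 0, 255], [0, 0, -0.1, 0, 0, 0, 255], [0, 0, 0, 0, 0, 0, 255]],
])

```text
time_s: 5.2
eef_pos: [0.51, -0.3133, 0.4329]
eef_rot: [0.0, 0.99, 0.14, 0.0]
wrist_force: [-0.3, 0.0, -3.5]
opening: 0.533
```

```bash
python3 - <<'E'
from plan import *
from bench import ctrl
o=ctrl.get_obs();p,R=o["eef_pos"],rot(o["eef_rot"]);print(p,o["q"],o["wrist_force"],o["torque"],o["opening"],R.as_matrix().round(3))
L=np.array([.525,.292,.049]);n=np.array([-.5,0,.866])
p,R=rows(p,R,[.38,.27,.43],frame([0,0,-1],yv(-6)),20,255)
E
```

```text
[ 0.50995736 -0.31328966  0.43287132] [-7.49022208e-01  2.10363286e-01  1.51475668e+00  1.69103379e-05
  1.41612925e+00  5.41193680e-01] [-0.31401204  0.04091484 -3.52474747] [ 0.0087967  -0.02941396  0.03160089] 0.5325995380707624 [[ 0.961  0.277  0.   ]
 [ 0.277 -0.961 -0.   ]
 [ 0.     0.    -1.   ]]
0.6
[[0.04,-0.6,0,0,0,-0.42,255],[0.07,-0.59,0,0,0,-0.42,255],[0.11,-0.59,0,0,0,-0.43,255],[0.14,-0.58,0,0,0,-0.42,255],[0.17,-0.57,0,0,0,-0.43,255],[0.21,-0.56,0,0,0,-0.42,255],[0.24,-0.55,0,0,0,-0.43,255],[0.27,-0.53,0,0,0,-0.42,255],[0.3,-0.51,0,0,0,-0.43,255],[0.34,-0.5,0,0,0,-0.42,255]]
[[0.36,-0.47,0.01,0,0,-0.43,255],[0.39,-0.45,0,0,0,-0.42,255],[0.42,-0.43,0.01,0,0,-0.43,255],[0.44,-0.4,0,0,0,-0.42,255],[0.47,-0.38,0.01,0,0,-0.43,255],[0.49,-0.35,0,0,0,-0.42,255],[0.51,-0.32,0.01,0,0,-0.43,255],[0.52,-0.28,0,0,0,-0.42,255],[0.54,-0.26,0.01,0,0,-0.43,255],[0.55,-0.22,0,0,0,-0.42,255]]
```

Request:
drive_tool([
  [[0.04, -0.6, 0, 0, 0, -0.42, 255], [0.07, -0.59, 0, 0, 0, -0.42, 255], [0.11, -0.59, 0, 0, 0, -0.43, 255], [0.14, -0.58, 0, 0, 0, -0.42, 255], [0.17, -0.57, 0, 0, 0, -0.43, 255], [0.21, -0.56, 0, 0, 0, -0.42, 255], [0.24, -0.55, 0, 0, 0, -0.43, 255], [0.27, -0.53, 0, 0, 0, -0.42, 255], [0.3, -0.51, 0, 0, 0, -0.43, 255], [0.34, -0.5, 0, 0, 0, -0.42, 255]],
])

```text
time_s: 6.2
eef_pos: [0.4439, -0.0206, 0.4308]
eef_rot: [-0.001, 0.906, 0.424, -0.001]
wrist_force: [-0.0, -0.5, -2.4]
opening: 0.534
```

Request:
drive_tool([
  [[0.36, -0.47, 0.01, 0, 0, -0.43, 255], [0.39, -0.45, 0, 0, 0, -0.42, 255], [0.42, -0.43, 0.01, 0, 0, -0.43, 255], [0.44, -0.4, 0, 0, 0, -0.42, 255], [0.47, -0.38, 0.01, 0, 0, -0.43, 255], [0.49, -0.35, 0, 0, 0, -0.42, 255], [0.51, -0.32, 0.01, 0, 0, -0.43, 255], [0.52, -0.28, 0, 0, 0, -0.42, 255], [0.54, -0.26, 0.01, 0, 0, -0.43, 255], [0.55, -0.22, 0, 0, 0, -0.42, 255]],
])

```text
time_s: 7.2
eef_pos: [0.3791, 0.2709, 0.4283]
eef_rot: [-0.001, 0.742, 0.67, -0.002]
wrist_force: [0.1, 0.0, -2.5]
opening: 0.53
```

Request:
drive_tool([
  [[0, 0, 0, 0, 0, 0, 255], [0, 0, 0, 0, 0, 0, 255]],
])

```text
time_s: 7.4
eef_pos: [0.3795, 0.2701, 0.4286]
eef_rot: [-0.0, 0.743, 0.67, -0.002]
wrist_force: [-0.2, 0.6, -2.5]
opening: 0.531
```

```bash
python3 - <<'E'
from plan import *
from bench import ctrl
o=ctrl.get_obs();p,R=o["eef_pos"],rot(o["eef_rot"]);print(p,o["q"],o["wrist_force"],o["opening"],R.as_matrix().round(3))
L=np.array([.525,.292,.049]);n=np.array([-.5,0,.866])
R1=frame(-n,yv(-4)+np.array([0,0,.5]))
print((L+.342*n),R1.as_matrix().round(3))
p,R=rows(p,R,L+.342*n,R1,10,255)
E
```

```text
[0.37947862 0.27010447 0.42857847] [ 3.63038372e-01 -9.12847362e-02  1.84099843e+00 -4.14369913e-04
  1.39505500e+00  4.66668195e-01] [-0.15379716  0.62822758 -2.5036705 ] 0.5312766499397433 [[ 0.103  0.995 -0.003]
 [ 0.995 -0.103 -0.002]
 [-0.002 -0.003 -1.   ]]
[0.354    0.292    0.345172] [[ 0.054  0.864  0.5  ]
 [ 0.998 -0.063  0.   ]
 [ 0.031  0.499 -0.866]]
0.38
[[0.04,-0.05,0.17,-0.38,0.03,-0.03,255],[0.04,-0.06,0.16,-0.38,0.03,-0.03,255],[0.04,-0.07,0.16,-0.37,0.03,-0.03,255],[0.04,-0.08,0.16,-0.38,0.03,-0.03,255],[0.04,-0.09,0.15,-0.37,0.03,-0.03,255],[0.03,-0.1,0.15,-0.38,0.03,-0.03,255],[0.04,-0.1,0.14,-0.37,0.04,-0.03,255],[0.03,-0.11,0.14,-0.38,0.03,-0.02,255],[0.04,-0.12,0.13,-0.37,0.04,-0.03,255],[0.03,-0.13,0.12,-0.38,0.03,-0.02,255]]
```

Request:
drive_tool([
  [[0.04, -0.05, 0.17, -0.38, 0.03, -0.03, 255], [0.04, -0.06, 0.16, -0.38, 0.03, -0.03, 255], [0.04, -0.07, 0.16, -0.37, 0.03, -0.03, 255], [0.04, -0.08, 0.16, -0.38, 0.03, -0.03, 255], [0.04, -0.09, 0.15, -0.37, 0.03, -0.03, 255], [0.03, -0.1, 0.15, -0.38, 0.03, -0.03, 255], [0.04, -0.1, 0.14, -0.37, 0.04, -0.03, 255], [0.03, -0.11, 0.14, -0.38, 0.03, -0.02, 255], [0.04, -0.12, 0.13, -0.37, 0.04, -0.03, 255], [0.03, -0.13, 0.12, -0.38, 0.03, -0.02, 255]],
])

```text
time_s: 8.4
eef_pos: [0.3546, 0.2907, 0.3456]
eef_rot: [0.178, 0.705, 0.66, 0.19]
wrist_force: [-1.0, -1.0, -2.2]
opening: 0.53
```

Request:
drive_tool([
  [[0, 0, 0, 0, 0, 0, 255], [0, 0, 0, 0, 0, 0, 255]],
])

```text
time_s: 8.6
eef_pos: [0.3546, 0.2911, 0.3462]
eef_rot: [0.177, 0.705, 0.66, 0.189]
wrist_force: [0.6, -0.0, -1.8]
opening: 0.529
```

```bash
python3 - <<'E'
from plan import *
from h import *
from bench import ctrl
o=ctrl.get_obs();p,R=o["eef_pos"],rot(o["eef_rot"]);z=R.as_matrix()[:,2];print(p,o["q"],o["opening"],z)
print("spot",p+.342*z)
o=np.zeros((450,800,3),np.uint8)
for i,(n,s) in enumerate((("top",np.s_[60:260,40:240]),("side",np.s_[40:240,120:320]))):
    c=ctrl.camera(n);np.savez(n+"3.npz",**c)
    o[:400,400*i:400*i+400]=cv2.resize(c["pixels"][s][:,:,::-1],(400,400),interpolation=cv2.INTER_CUBIC)
    N=p+.242*z;q=c["R"]@N+c["t"];uv=(c["intrinsics"]@q)[:2]/q[2];print(n,"nose px in crop",(uv-[s[1].start,s[0].start])*2)
cv2.imwrite("pics/read.png",o)
E
```

```text
[0.35462922 0.29113972 0.34624062] [ 0.50697781 -0.12536085  2.08901947 -0.36787307  0.74476505  0.78956897] 0.5290656484049558 [ 5.00482289e-01 -8.63747551e-04 -8.65746344e-01]
spot [0.52579416 0.29084432 0.05015537]
top nose px in crop [175.2371504  165.57531729]
side nose px in crop [220.76536708 163.23788329]
```

View pics/read.png

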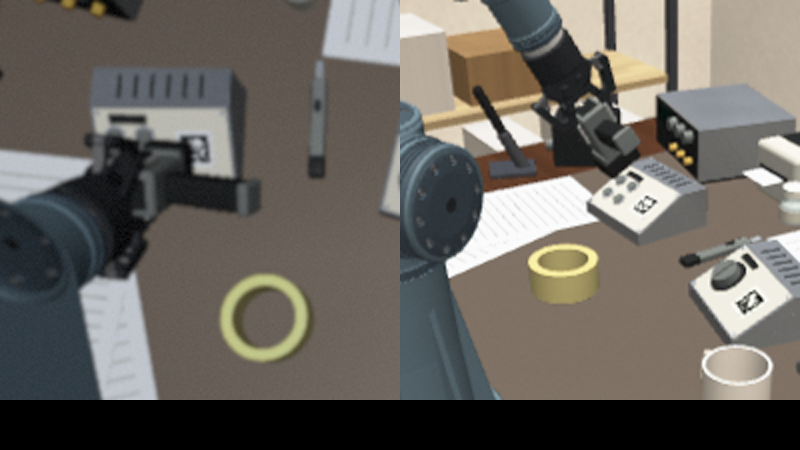

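The top crop shows the nose at about (178,160), next to the button unit's label at (195,148). The side crop shows the head aimed at the label at (645,205) of the four-button unit. The computed spot is within about 1.5 mm of the label's middle. I hold here.

Request:
drive_tool([
  [[0, 0, 0, 0, 0, 0, 255], [0, 0, 0, 0, 0, 0, 255], [0, 0, 0, 0, 0, 0, 255], [0, 0, 0, 0, 0, 0, 255], [0, 0, 0, 0, 0, 0, 255], [0, 0, 0, 0, 0, 0, 255], [0, 0, 0, 0, 0, 0, 255], [0, 0, 0, 0, 0, 0, 255], [0, 0, 0, 0, 0, 0, 255], [0, 0, 0, 0, 0, 0, 255]],
])

```text
time_s: 9.7
eef_pos: [0.3546, 0.2919, 0.3468]
eef_rot: [0.178, 0.704, 0.66, 0.19]
wrist_force: [0.2, -0.8, -1.4]
opening: 0.528
```

Request:
drive_tool([
  [[0, 0, 0, 0, 0, 0, 255], [0, 0, 0, 0, 0, 0, 255], [0, 0, 0, 0, 0, 0, 255]],
])

```text
time_s: 10.0
eef_pos: [0.3546, 0.2919, 0.3468]
eef_rot: [0.178, 0.704, 0.66, 0.19]
wrist_force: [0.2, 0.2, -2.6]
opening: 0.53
```

```bash
python3 - <<'E'
from plan import *
from h import *
from bench import ctrl
o=ctrl.get_obs();p,R=o["eef_pos"],rot(o["eef_rot"]);print(p,np.abs(o["dq"]).max())
# measured head: side cloud near head, fit of its visible faces' normals / axis check
X=cloud(np.load("side3.npz"));M=R.as_matrix()
q=(X.reshape(-1,3)-p)@M
b=q[(abs(q[:,0])<.033)&(abs(q[:,1])<.04)&(q[:,2]>.18)&(q[:,2]<.29)]
print(len(b),np.nanpercentile(b,[1,50,99],axis=0).round(4))
p,R=rows(p,R,[.38,.27,.43],frame([0,0,-1],yv(-6)),10,255)
p,R=rows(p,R,[.51,-.3135,.435],frame([0,0,-1],yv(-73.9)),20,255)
E
```

```text
[0.35462329 0.29188    0.34675032] 0.0015955132930483371
244 [[-0.0286 -0.0336  0.1813]
 [-0.0213 -0.0174  0.2168]
 [ 0.0185  0.0262  0.2407]]
0.38
[[-0.04,0.13,-0.12,0.38,-0.03,0.03,255],[-0.03,0.12,-0.12,0.38,-0.03,0.03,255],[-0.04,0.12,-0.13,0.37,-0.03,0.03,255],[-0.03,0.11,-0.14,0.38,-0.03,0.03,255],[-0.04,0.1,-0.14,0.37,-0.03,0.03,255],[-0.04,0.1,-0.15,0.38,-0.03,0.03,255],[-0.03,0.09,-0.15,0.37,-0.04,0.03,255],[-0.04,0.08,-0.16,0.38,-0.04,0.03,255],[-0.03,0.07,-0.16,0.37,-0.03,0.02,255],[-0.04,0.06,-0.16,0.38,-0.04,0.03,255]]
0.59
[[-0.57,0.19,0,0,0,0.42,255],[-0.55,0.22,-0.01,0,0,0.42,255],[-0.54,0.26,0,0,0,0.42,255],[-0.52,0.29,-0.01,0,0,0.42,255],[-0.51,0.32,0,0,0,0.43,255],[-0.49,0.35,-0.01,0,0,0.42,255],[-0.47,0.37,0,0,0,0.43,255],[-0.44,0.4,-0.01,0,0,0.42,255],[-0.42,0.43,0,0,0,0.43,255],[-0.39,0.45,-0.01,0,0,0.42,255]]
[[-0.36,0.47,0,0,0,0.43,255],[-0.34,0.5,-0.01,0,0,0.42,255],[-0.31,0.51,0,0,0,0.43,255],[-0.27,0.53,-0.01,0,0,0.42,255],[-0.24,0.55,0,0,0,0.43,255],[-0.21,0.56,-0.01,0,0,0.42,255],[-0.18,0.57,0,0,0,0.43,255],[-0.14,0.58,-0.01,0,0,0.42,255],[-0.11,0.59,0,0,0,0.43,255],[-0.07,0.59,-0.01,0,0,0.42,255]]
```

Request:
drive_tool([
  [[-0.04, 0.13, -0.12, 0.38, -0.03, 0.03, 255], [-0.03, 0.12, -0.12, 0.38, -0.03, 0.03, 255], [-0.04, 0.12, -0.13, 0.37, -0.03, 0.03, 255], [-0.03, 0.11, -0.14, 0.38, -0.03, 0.03, 255], [-0.04, 0.1, -0.14, 0.37, -0.03, 0.03, 255], [-0.04, 0.1, -0.15, 0.38, -0.03, 0.03, 255], [-0.03, 0.09, -0.15, 0.37, -0.04, 0.03, 255], [-0.04, 0.08, -0.16, 0.38, -0.04, 0.03, 255], [-0.03, 0.07, -0.16, 0.37, -0.03, 0.02, 255], [-0.04, 0.06, -0.16, 0.38, -0.04, 0.03, 255]],
])

```text
time_s: 11.0
eef_pos: [0.3801, 0.2699, 0.4303]
eef_rot: [-0.0, 0.743, 0.669, -0.001]
wrist_force: [0.4, -0.0, -3.0]
opening: 0.534
```

Request:
drive_tool([
  [[-0.57, 0.19, 0, 0, 0, 0.42, 255], [-0.55, 0.22, -0.01, 0, 0, 0.42, 255], [-0.54, 0.26, 0, 0, 0, 0.42, 255], [-0.52, 0.29, -0.01, 0, 0, 0.42, 255], [-0.51, 0.32, 0, 0, 0, 0.43, 255], [-0.49, 0.35, -0.01, 0, 0, 0.42, 255], [-0.47, 0.37, 0, 0, 0, 0.43, 255], [-0.44, 0.4, -0.01, 0, 0, 0.42, 255], [-0.42, 0.43, 0, 0, 0, 0.43, 255], [-0.39, 0.45, -0.01, 0, 0, 0.42, 255]],
])

```text
time_s: 12.0
eef_pos: [0.4452, -0.0232, 0.4326]
eef_rot: [0.001, 0.906, 0.422, 0.0]
wrist_force: [0.3, 0.9, -2.5]
opening: 0.534
```

Request:
drive_tool([
  [[-0.36, 0.47, 0, 0, 0, 0.43, 255], [-0.34, 0.5, -0.01, 0, 0, 0.42, 255], [-0.31, 0.51, 0, 0, 0, 0.43, 255], [-0.27, 0.53, -0.01, 0, 0, 0.42, 255], [-0.24, 0.55, 0, 0, 0, 0.43, 255], [-0.21, 0.56, -0.01, 0, 0, 0.42, 255], [-0.18, 0.57, 0, 0, 0, 0.43, 255], [-0.14, 0.58, -0.01, 0, 0, 0.42, 255], [-0.11, 0.59, 0, 0, 0, 0.43, 255], [-0.07, 0.59, -0.01, 0, 0, 0.42, 255]],
])

```text
time_s: 13.0
eef_pos: [0.5101, -0.3149, 0.4348]
eef_rot: [0.0, 0.99, 0.139, -0.0]
wrist_force: [0.2, -0.5, -2.4]
opening: 0.534
```

Request:
drive_tool([
  [[0, 0, 0, 0, 0, 0, 255], [0, 0, 0, 0, 0, 0, 255], [0, 0, 0, 0, 0, 0, 255]],
])

```text
time_s: 13.3
eef_pos: [0.5099, -0.3128, 0.4348]
eef_rot: [-0.0, 0.99, 0.141, -0.0]
wrist_force: [0.4, -0.5, -3.8]
opening: 0.532
```

```bash
python3 - <<'E'
from plan import *
from h import *
from bench import ctrl
o=ctrl.get_obs();p,R=o["eef_pos"],rot(o["eef_rot"]);print(p,o["wrist_force"],o["opening"],R.as_matrix().round(3))
c=ctrl.camera("side");np.savez("side4.npz",**c)
cv2.imwrite("pics/s4.png",cv2.resize(c["pixels"][70:290,310:450,::-1],(382,600),interpolation=cv2.INTER_CUBIC))
M=R.as_matrix();X=cloud(c).reshape(-1,3);q=(X-p)@M
for a,b_ in((.207,.245),(.13,.2)):
    b=q[(abs(q[:,0])<.035)&(abs(q[:,1])<.04)&(q[:,2]>a)&(q[:,2]<b_)]
    print(len(b),np.nanpercentile(b,[2,50,98],axis=0).round(4),cv2.minAreaRect((b[:,:2]*1000).astype(np.float32)))
rows(p,R,[.5105,-.3135,.30],frame([0,0,-1],yv(-73.9)),6,255)
E
```

```text
[ 0.50988068 -0.31282313  0.43480379] [ 0.40090585 -0.52167251 -3.77367085] 0.532015605400461 [[ 0.96   0.279 -0.001]
 [ 0.279 -0.96   0.   ]
 [-0.001 -0.    -1.   ]]
465 [[-0.0256 -0.0276  0.2076]
 [-0.0218  0.0098  0.2227]
 [ 0.0162  0.031   0.2399]] ((-14.504289627075195, 9.009658813476562), (72.79032135009766, 40.256561279296875), 56.857215881347656)
683 [[-0.0316 -0.0338  0.1307]
 [-0.0213  0.0176  0.1535]
 [ 0.0094  0.0361  0.1988]] ((-13.028385162353516, 4.838291168212891), (72.03106689453125, 46.12432098388672), 66.5997543334961)
0.45
[[0,0,0.45,0,0,0,255],[0,0,0.45,0,0,0,255],[0,0,0.45,0,0,0,255],[0,0.01,0.45,0,0,0,255],[0,0,0.45,0,0,0.01,255],[0.01,0.01,0.45,0,0,0,255]]
```

View pics/s4.png

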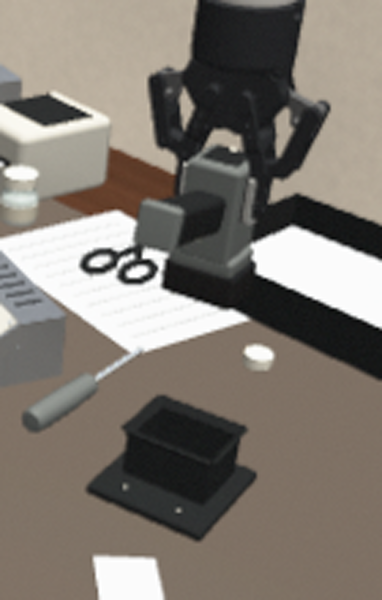

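The picture shows the scanner upright in the gripper above the empty cup at (185,440), handle towards the robot. Nose offsets in the hand are within 2 mm. I lower it, slowly once the nose is in the cup.

Request:
drive_tool([
  [[0, 0, 0.3, 0, 0, 0, 255], [0, 0, 0.5, 0, 0, 0, 255], [0, 0, 0.5, 0, 0, 0, 255], [0, 0, 0.5, 0, 0, 0, 255], [0, 0.01, 0.3, 0, 0, 0, 255], [0, 0, 0.2, 0, 0, 0, 255], [0, 0, 0.1, 0, 0, 0, 255], [0, 0, 0.1, 0, 0, 0, 255], [0, 0, 0.1, 0, 0, 0, 255], [0, 0, 0.1, 0, 0, 0, 255]],
])

```text
time_s: 14.35
eef_pos: [0.5103, -0.3143, 0.3005]
eef_rot: [0.001, 0.99, 0.14, 0.0]
wrist_force: [-0.8, 0.1, -1.9]
opening: 0.532
```

Request:
drive_tool([
  [[0, 0, 0.1, 0, 0, 0, 255], [0, 0, 0.1, 0, 0, 0, 255], [0, 0, 0.1, 0, 0, 0, 255], [0, 0, 0.1, 0, 0, 0, 255], [0, 0, 0.1, 0, 0, 0, 255], [0, 0, 0.1, 0, 0, 0, 255], [0, 0, 0.1, 0, 0, 0, 255], [0, 0, 0, 0, 0, 0, 255]],
])

```text
time_s: 15.15
eef_pos: [0.5098, -0.3138, 0.2641]
eef_rot: [-0.0, 0.99, 0.14, -0.001]
wrist_force: [0.6, 1.1, -2.3]
opening: 0.533
```

Request:
drive_tool([
  [[0, 0, 0.06, 0, 0, 0, 255], [0, 0, 0.05, 0, 0, 0, 255], [0, 0, 0.04, 0, 0, 0, 255], [0, 0, 0.04, 0, 0, 0, 255], [0, 0, 0.03, 0, 0, 0, 255], [0, 0, 0, 0, 0, 0, 255], [0, 0, 0, 0, 0, 0, 255]],
])

```text
time_s: 15.85
eef_pos: [0.5101, -0.3141, 0.2541]
eef_rot: [0.0, 0.99, 0.14, -0.0]
wrist_force: [-0.4, -0.3, -1.1]
opening: 0.53
```

Request:
drive_tool([
  [[0, 0, 0.02, 0, 0, 0, 255], [0, 0, 0.01, 0, 0, 0, 255], [0, 0, 0, 0, 0, 0, 255], [0, 0, 0, 0, 0, 0, 255]],
])

```text
time_s: 16.25
eef_pos: [0.5102, -0.3141, 0.2541]
eef_rot: [0.0, 0.99, 0.14, -0.0]
wrist_force: [-4.0, 2.9, 9.3]
opening: 0.534
```

```bash
python3 - <<'E'
from plan import *
from h import *
from bench import ctrl
o=ctrl.get_obs();p=o["eef_pos"];print(p,o["wrist_force"],o["opening"])
def st(c,n):
    X=cloud(c);b=(X[...,0]>.38)&(X[...,0]<.43)&(abs(X[...,1]+.335)<.05)&(X[...,2]>.08)&(X[...,2]<.16)
    q=X[b];print(n,len(q),q.mean(0).round(4),q.max(0).round(4),q.min(0).round(4))
c=ctrl.camera("side");st(np.load("side0.npz"),"butt before");st(np.load("side2.npz"),"butt gripped");st(c,"butt now")
E
```

```text
[ 0.51019401 -0.31408765  0.25414378] [-3.96282945  2.87251133  9.32749436] 0.5336544026041082
butt before 290 [ 0.407  -0.3471  0.1145] [ 0.4299 -0.3237  0.1291] [ 0.3934 -0.3626  0.0962]
butt gripped 287 [ 0.4068 -0.3473  0.1144] [ 0.43   -0.3247  0.1281] [ 0.3936 -0.362   0.0945]
butt now 291 [ 0.4065 -0.3479  0.1144] [ 0.4299 -0.3234  0.1295] [ 0.3922 -0.3633  0.0958]
```

The scanner is home: it presses on the cup floor with 9 N, and the butt is within about 1 mm of where it started. I release it and withdraw straight up.

Request:
drive_tool([
  [[0, 0, 0, 0, 0, 0, 220], [0, 0, 0, 0, 0, 0, 120], [0, 0, 0, 0, 0, 0, 60], [0, 0, 0, 0, 0, 0, 0], [0, 0, 0, 0, 0, 0, 0], [0, 0, 0, 0, 0, 0, 0], [0, 0, 0, 0, 0, 0, 0], [0, 0, 0, 0, 0, 0, 0]],
])

```text
time_s: 17.1
eef_pos: [0.51, -0.3141, 0.2524]
eef_rot: [0.0, 0.99, 0.14, -0.0]
wrist_force: [-0.0, 0.1, 0.0]
opening: 0.999
```

Request:
drive_tool([
  [[0, 0, -0.1, 0, 0, 0, 0], [0, 0, -0.3, 0, 0, 0, 0], [0, 0, -0.5, 0, 0, 0, 0], [0, 0, -0.6, 0, 0, 0, 0], [0, 0, -0.6, 0, 0, 0, 0], [0, 0, -0.6, 0, 0, 0, 0], [0, 0, -0.3, 0, 0, 0, 0], [0, 0, 0, 0, 0, 0, 0], [0, 0, 0, 0, 0, 0, 0], [0, 0, 0, 0, 0, 0, 0]],
])

```text
time_s: 18.1
eef_pos: [0.5097, -0.3136, 0.4005]
eef_rot: [-0.001, 0.99, 0.14, -0.001]
wrist_force: [-0.1, -0.9, -0.0]
opening: 1.003
```

```bash
python3 - <<'E'
from plan import *
from h import *
from bench import ctrl
o=ctrl.get_obs();print(o["eef_pos"],o["wrist_force"],o["opening"],o["time_s"])
c=ctrl.camera("side");d=cv2.absdiff(c["pixels"],np.load("side0.npz")["pixels"])
X=cloud(c);X0=cloud(np.load("side0.npz"))
for n,Y in(("before",X0),("now",X)):
    b=(X[...,0]>.38)&(X[...,0]<.55)&(abs(Y[...,1]+.33)<.06)&(Y[...,2]>.12)&(Y[...,2]<.15)&(Y[...,0]>.38)&(Y[...,0]<.55)
    q=Y[b];print(n,len(q),q.mean(0).round(4),cv2.minAreaRect((q[:,:2]*1000).astype(np.float32)))
cv2.imwrite("pics/end.png",cv2.resize(c["pixels"][...,::-1],(800,600)))
E
```

```text
[ 0.50965469 -0.31363882  0.40052492] [-0.08771033 -0.94909936 -0.00260813] 1.0034851445189998 18.1
before 384 [ 0.4769 -0.3264  0.1273] ((466.08941650390625, -329.6368408203125), (138.13986206054688, 44.83937072753906), 19.080608367919922)
now 401 [ 0.4767 -0.3271  0.1273] ((467.4421081542969, -328.0474853515625), (138.1401824951172, 45.441749572753906), 16.13922119140625)
```

View pics/end.png

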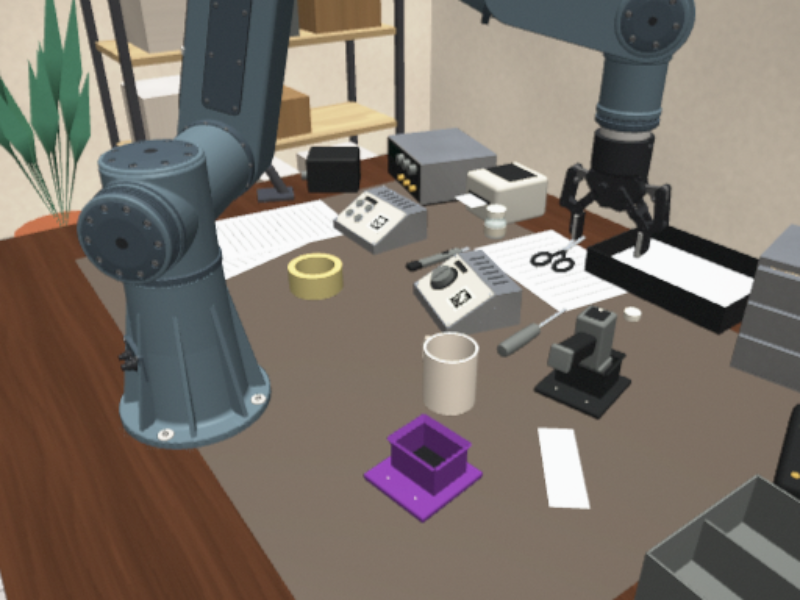

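The picture shows the scanner seated upright in its stand at (590,360) with the gripper clear above it. The units at (380,215) and (465,290), the knife and the screwdriver are where they were in the first picture.

```bash
python3 -c "
from bench import ctrl
print(ctrl.hand_in())"
```

```text
the job is handed in; nothing more can be done
None
```

The job is done and handed in, about 18 s into the 56 s allowed; no verdict came back.

- **Reading:** I held the scanner for more than 1.3 s at about 100 mm from the four-button unit's label. From the arm's pose and my measurement of the label, the aim was about 1–2 mm off its middle and within 1° of square. The scanner was never held aimed at the knob unit's label.
- **Return:** I lowered the scanner into the stand while still gripped, until it pressed on the cup floor with about 9 N. Then I opened the gripper and withdrew straight up.
- **Last checks:** After release, the scanner's position matched its starting one to within about 1 mm in the side camera, at the same height. The wrist force was near zero, so the gripper is clear. By eye in the last picture, the units, the knife and the screwdriver had not moved; I did not measure them again.
- **Disagreement:** The scanner's angle about the vertical fitted as 16° after and 19° before. The earlier fits were all about 16°, so I put this down to depth noise. No check failed.

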